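# Change over the lasts on the shoe-repair jack

## Robot

A 6-joint arm with a two-finger parallel gripper is mounted at the origin on a cart in front of the work surface, level with it; the furniture and walls round the work are solid. World frame = base frame: x ahead of the robot, y to its left, z up, the work surface at z = 0. Lengths are in m, angles in rad, forces in N, time in s.
With the tool pointing down it reaches from about 0.275 to 1 m from the base axis. Payload 8.4 kg.
Tool frame: the origin (TCP) lies on the centre line of the jaws, within the pads' length; the fingertips stand 17 mm ahead of it and the grasp point (between the pads) lies 2 mm behind it (bot.tcp_to_tips is the z of the fingertips in the tool frame, in m); z points along the fingers, y is the line along which they close (so a half turn about z gives the same grasp; the last joint's range is limited). The gripper opens to 85 mm and grips with 20 to 120 N. Pads are 22 mm wide; open, the fingers measure 114 mm over their backs; the gripper's body (76 mm by 85 mm) begins 54 mm behind the grasp point. The pads swing forward as they close: fully open they stand 13 mm farther back than shut.
Start: joints at [-1.129, 0.353, 1.633, -0, 1.155, -0.002], TCP at [0.268, -0.564, 0.248] pointing down, gripper open.
Joint ranges: [-2.63, 2.63], [-0.92, 2.1], [0.06, 2.66], [-1.3, 4.44], [0, 2.69], [-3.02, 3.02]. Speed limits (rad/s): [2.22, 2.22, 2.79, 3.14, 3.14, 3.14].

## Interface

Orientations are given as a unit quaternion [x, y, z, w].
In Python, from workcell import bot, hand, kinematics, get_obs, vision, hand_in gives the robot as it stands. The module is installed in compiled form; this text tells all that it offers. Calls block until the motion is done:
- bot.reach(position, orientation): joint-space move of the TCP to a pose.
- bot.servo_line(position, ori=None, velocity=0.15): straight line of the TCP; ori=None keeps the orientation; velocity is the mean speed in m/s.
- bot.goto_joints(angles): joint-space move.
- hand.move_gripper(opening, strength=None): finger opening in m; strength is the grip in N (None keeps the last); returns when the fingers have stopped.
- bot.dwell(seconds).
- kinematics.solve_ik(position, orientation): joint angles nearest the present ones, or None.
- get_obs(): the state.
- vision.read_camera(name): name is "scene" or "side" or "wrist"; returns a dict with "frame" (480x640x3 uint8, red, green, blue), "intrinsics" (3x3 intrinsics, pixels), "view" (4x4, takes a point from world to camera coordinates). Camera axes: x right, y down, z forward; pixel columns grow to the right and rows downward; lengths in m; the calibration is good to about 2 mm. The wrist camera is an equidistant fisheye: a pixel r from the principal point sees the ray r / f radians off the axis. A picture is of the moment at which its call begins. There is no depth.
A pose or a line that the arm cannot do raises bot.IKError and nothing moves.
- hand_in(): hands the job in; it is judged then, once.
The state is a dict: "time_s": time; "joint_pos": joint angles; "joint_vel": joint speeds; "joint_efforts": joint torques, N m; "position": TCP position; "orientation": TCP orientation; "wrist_force": force on the tool from outside, world axes, zero at the start; "ft_torque": the same for the moment, N m; "gripper_width": finger opening in m; "grip_force": force on a finger pad.
Only numpy, scipy, OpenCV 4.12 (cv2) and the standard library are available. Lean on these libraries where they do the work, as an engineer would, in place of code of your own. Each camera call takes 0.05 s, during which the arm holds its last target. There are 200 camera calls.

## Task

The next job is a child's shoe: fit the small foot-shaped last on the repair jack, and bring the other two home to the rack, the long last on the long foot-shaped rest, lying along it, and the round heel last on the round rest. Now the long last is on the jack, the small one on the long rest and the heel last on the small rest; any socket takes any last, but one at a time, so park one in a free socket on the way. Seat each last fully home in its socket, and leave the glue can standing where it is.

Things in the scene. Friction and masses are not known exactly. Their poses are not given: they have to be found in the camera images.
- last_long_mid (a point): Long last: foot shape 184 mm long (toe 106 mm ahead of the point along +x, heel 78 mm behind), 69 mm wide at the ball. Cast aluminium, 30 mm thick, flat top; below it a tapered round stem, 36 mm long, 16 to 8 mm across. Point: on the stem's axis, half-way up the 30 mm (15 mm above the socket's mouth when fully home); z up. Grip from above across y at the point, where it balances: 48 mm wide. 0.45 kg or so.
- last_small_mid (a point): Small last: foot shape 128 mm long (toe 74 mm ahead of the point along +x, heel 54 mm behind), 51 mm wide at the ball. Cast aluminium, 30 mm thick, flat top; below it a tapered round stem, 36 mm long, 16 to 8 mm across. Point: on the stem's axis, half-way up the 30 mm (15 mm above the socket's mouth when fully home); z up. Grip from above across y at the point, where it balances: 39 mm wide. 0.25 kg or so.
- last_heel_mid (a point): Heel last: rounded D shape, 56 mm along x, straight edge towards +x. Cast aluminium, 30 mm thick, flat top; below it a tapered round stem, 36 mm long, 16 to 8 mm across. Point: on the stem's axis, half-way up the 30 mm (15 mm above the socket's mouth when fully home); z up. Grip from above across y at the point, where it balances: 57 mm wide. 0.16 kg or so.
- jack_socket (a point): Upright steel tube of the repair jack, a green cast stand with a round foot 110 mm across, fixed to the bench. Point: centre of the tube's open mouth, 110 mm above the bench; 27 mm across outside, 20 mm inside, over 38 mm deep; z up.
- rest_long_socket (a point): Upright steel tube of the long rest: a plywood pad shaped like the long last, 194 x 79 mm, toe end towards the point's +x, on the fixed dark wooden rack board (150 x 345 mm). Point: centre of the tube's open mouth, 83 mm above the bench; 27 mm across outside, 20 mm inside, over 38 mm deep; z up.
- rest_small_socket (a point): Upright steel tube of the small rest: a plywood pad shaped like the small last, 138 x 61 mm, toe end towards +x, on the rack board. It ends empty. Point: centre of the tube's open mouth, 83 mm above the bench; 27 mm across outside, 20 mm inside, over 38 mm deep; z up.
- rest_heel_socket (a point): Upright steel tube of the round rest: a nearly round plywood pad 66 mm across, on the rack board; empty at the start. The three rests stand in a row 115 mm apart, in any order. Point: centre of the tube's open mouth, 83 mm above the bench; 27 mm across outside, 20 mm inside, over 38 mm deep; z up.
- glue_can: Yellow and blue can of contact cement with a black lid, 70 mm across, 123 mm high, standing loose behind the work at the right (a second one, by the chest, is no concern). Point: centre of its underside. To be left where it stands.
Not all that is in view belongs to the job. Of the things that look like the part that bears jack_socket, the largest one is meant.

How it is judged:
By the outcome, as a careful person would: the job done as asked, in the order asked, and still so for the second after the job is handed in, with the robot touching nothing.
It also fails if it takes over 102 s, if anything falls off the work surface, if the arm or the gripper's body presses on something with over 40 N, if the wrist force passes 120 N, or if a joint passes its speed limit or range.

## Working session

There is one attempt and no reset: what is moved stays moved. The work goes in short steps, each a Python script; the robot and the scene stay as the last script left them, time stands still between calls to the robot, and variables do not carry over. Pictures are saved under pics/ and viewed, at most 14 in all, crops included, and the job is handed in when it is done.

```bash
mkdir -p pics; python3 - <<'E'
from workcell import *
import cv2,numpy as np
for n in ["scene","side","wrist"]:
    r=vision.read_camera(n); cv2.imwrite(f"pics/{n}0.png",r["frame"][:,:,::-1]); np.savez(f"{n}0.npz",**r)
    print(n,r["intrinsics"].round(1).tolist(),(-r["view"][:3,:3].T@r["view"][:3,3]).round(3))
o=get_obs();print(o["time_s"],o["orientation"],o["gripper_width"],bot.tcp_to_tips)
E
```

```text
scene [[537.1, 0.0, 333.8], [0.0, 537.1, 240.1], [0.0, 0.0, 1.0]] [0.028 0.568 0.87 ]
side [[603.2, 0.0, 317.8], [0.0, 603.2, 236.2], [0.0, 0.0, 1.0]] [ 0.628 -1.024  0.887]
wrist [[371.6, 0.0, 313.3], [0.0, 371.6, 240.0], [0.0, 0.0, 1.0]] [ 0.335 -0.534  0.374]
0.15 [ 9.75478792e-01  2.20092780e-01 -1.09196736e-04 -5.30844071e-04] 0.08527456077711246 0.017
```

View pics/scene0.png

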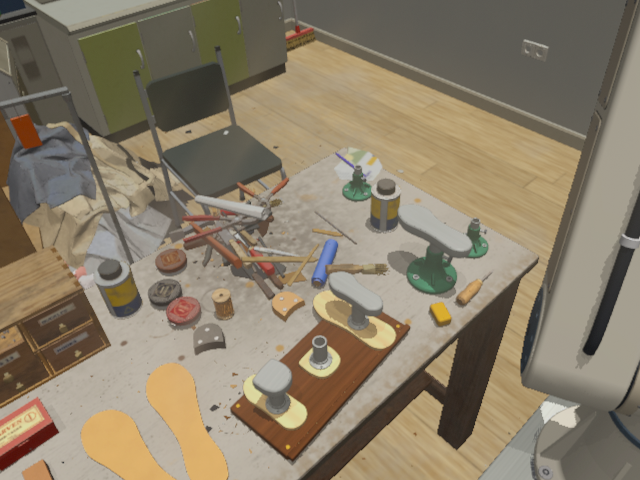

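View pics/side0.png

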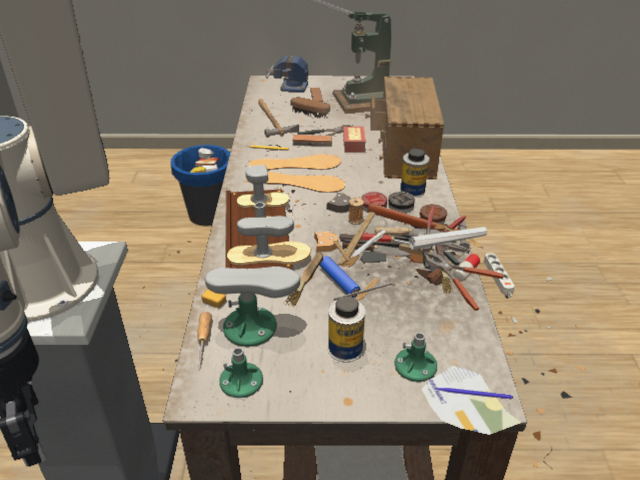

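Scene view: three green jacks, at (357,185), (476,240) and (433,270). The last is clearly the largest and carries the long last, as the task says. The rack has the small last at (355,295), the empty round rest at (320,350) and the heel last at (272,378). The glue can is at (385,205). I'll confirm with one crop and segment the top faces.

```bash
cat > h.py <<'E'
import cv2,numpy as np
def cast(r,uv,z):
    V=r["view"];K=r["intrinsics"];uv=np.atleast_2d(uv).astype(float)
    d=np.c_[(uv-K[:2,2])/[K[0,0],K[1,1]],np.ones(len(uv))]@V[:3,:3]
    c=-V[:3,:3].T@V[:3,3]
    return c[:2]+d[:,:2]*((z-c[2])/d[:,2:])
def topface(r,box,z,lo,hi=255):
    u0,v0,u1,v1=box
    hsv=cv2.cvtColor(r["frame"],cv2.COLOR_RGB2HSV)
    m=((hsv[...,1]<45)&(hsv[...,2]>=lo)&(hsv[...,2]<=hi)).astype(np.uint8)
    k=np.zeros_like(m);k[v0:v1,u0:u1]=1;m*=k
    m=cv2.morphologyEx(m,cv2.MORPH_OPEN,np.ones((3,3)))
    c=max(cv2.findContours(m,cv2.RETR_EXTERNAL,cv2.CHAIN_APPROX_NONE)[0],key=cv2.contourArea)
    return c[:,0],cast(r,c[:,0],z)
E
python3 - <<'E'
import numpy as np,cv2
from h import *
im=np.load("scene0.npz")["frame"][180:440,220:520,::-1]
im2=np.load("side0.npz")["frame"][150:370,180:380,::-1]
a=cv2.resize(im,(600,520),interpolation=2)
cv2.imwrite("pics/c1.png",a)
cv2.imwrite("pics/c2.png",cv2.resize(im2,(540,594),interpolation=2))
for n,p in (("scene",[(435,230),(440,245),(355,293),(352,310),(272,375),(275,395)]),("side",[(250,280),(265,222),(265,231),(257,172),(257,180)])):
    f=np.load(n+"0.npz")["frame"];h=cv2.cvtColor(f,cv2.COLOR_RGB2HSV)
    print(n,[(q,h[q[1],q[0]].tolist()) for q in p])
E
```

```text
scene [((435, 230), [26, 10, 180]), ((440, 245), [23, 21, 95]), ((355, 293), [26, 11, 179]), ((352, 310), [17, 48, 100]), ((272, 375), [30, 10, 182]), ((275, 395), [26, 21, 95])]
side [((250, 280), [27, 13, 200]), ((265, 222), [26, 10, 202]), ((265, 231), [30, 12, 84]), ((257, 172), [30, 10, 202]), ((257, 180), [30, 13, 81])]
```

View pics/c1.png

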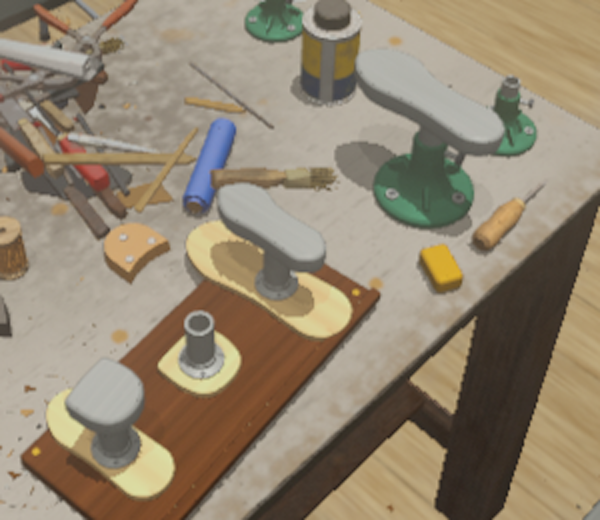

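View pics/c2.png

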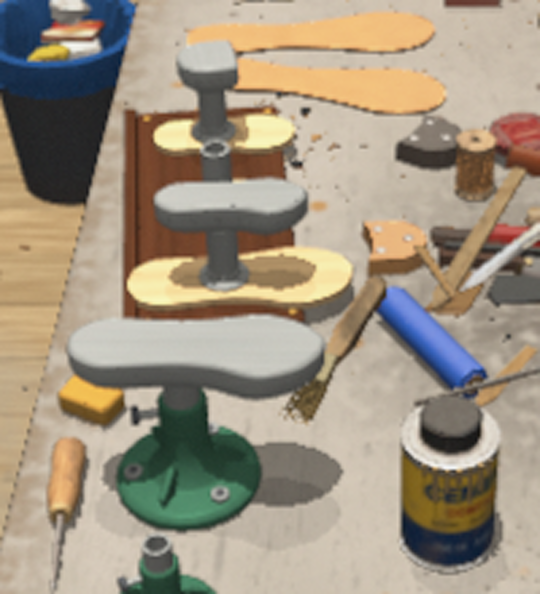

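```bash
cat >> h.py <<'E'
def axis(P):
    "hull min-area fit of plan contour: length, width, yaw (axis), extents"
    P=cv2.convexHull(P.astype(np.float32))[:,0]
    (c,s,a)=cv2.minAreaRect(P*1000)
    w,h=s
    if w<h: a+=90;w,h=h,w
    return np.array(c)/1000,w,h,(a+90)%180-90
E
python3 - <<'E'
from h import *
B={"scene":dict(long=((385,190,480,265),.14,150),small=((320,260,390,330),.113,150),heel=((245,350,300,400),.113,150)),
"side":dict(long=((195,255,310,300),.14,170),small=((230,205,300,235),.113,170),heel=((240,160,275,188),.113,170))}
for n in B:
    r=dict(np.load(n+"0.npz"))
    for k,(b,z,lo) in B[n].items():
        px,P=topface(r,b,z,lo); c,L,W,a=axis(P)
        print(n,k,"px",px.min(0),px.max(0),"c",c.round(4),"L %.0f W %.0f yaw %.1f"%(L,W,a))
    # pads (yellowish light) and bare socket
    hsv=cv2.cvtColor(r["frame"],cv2.COLOR_RGB2HSV)
    m=cv2.inRange(hsv,(18,60,170),(32,140,255))
    for c in cv2.findContours(m,cv2.RETR_EXTERNAL,cv2.CHAIN_APPROX_NONE)[0]:
        if cv2.contourArea(c)>150: 
            P=cast(r,c[:,0],.03);q=axis(P);print(n,"pad",c[:,0].mean(0).round(),q[0].round(3),"L %.0f W %.0f yaw %.1f"%q[1:])
    # rack board
    m=cv2.inRange(hsv,(3,110,40),(15,255,150));m=cv2.morphologyEx(m,3,np.ones((5,5)))
    c=max(cv2.findContours(m,cv2.RETR_EXTERNAL,2)[0],key=lambda c:cv2.contourArea(c) if 180<c[:,0,1].mean()<420 else 0)
    q=axis(cast(r,c[:,0],.02));print(n,"board",c[:,0].mean(0).round(),q[0].round(3),"L %.0f W %.0f yaw %.1f"%q[1:])
for n,p in (("scene",(320,341)),("side",(260,205))):
    print(n,"heel socket",cast(dict(np.load(n+"0.npz")),p,.083).round(4))
E
```

```text
scene long px [385 190] [471 250] c [ 0.5151 -0.1583] L 226 W 106 yaw -0.1
scene small px [330 272] [389 313] c [0.4901 0.0815] L 114 W 99 yaw 43.5
scene heel px [245 350] [290 391] c [0.4774 0.3102] L 86 W 73 yaw -36.7
scene pad [358. 472.] [0.278 0.3  ] L 42 W 18 yaw 2.4
scene pad [377. 466.] [0.267 0.272] L 65 W 21 yaw -5.3
scene pad [124. 450.] [0.567 0.551] L 194 W 83 yaw -0.7
scene pad [ 18. 426.] [0.736 0.655] L 71 W 35 yaw -89.9
scene pad [290. 413.] [0.429 0.308] L 53 W 51 yaw 9.7
scene pad [419. 446.] [0.223 0.186] L 157 W 146 yaw -1.8
scene pad [254. 393.] [0.502 0.332] L 80 W 30 yaw -18.9
scene pad [438. 375.] [0.302 0.068] L 47 W 19 yaw 0.9
scene pad [187. 424.] [0.543 0.44 ] L 259 W 83 yaw -7.4
scene pad [504. 409.] [0.194 0.058] L 199 W 101 yaw -89.2
scene pad [444. 363.] [0.308 0.041] L 35 W 34 yaw 1.6
scene pad [321. 362.] [0.472 0.199] L 66 W 65 yaw -82.5
scene pad [352. 321.] [0.502 0.09 ] L 191 W 66 yaw 7.9
scene pad [521. 317.] [ 0.28  -0.175] L 287 W 42 yaw -69.3
scene pad [180. 135.] [ 1.341 -0.042] L 133 W 88 yaw 83.6
scene pad [214. 122.] [ 1.325 -0.147] L 82
[... 344 characters left out ...]
eel px [240 160] [266 180] c [0.4547 0.3116] L 102 W 66 yaw -83.7
side pad [440. 459.] [ 0.822 -0.465] L 59 W 35 yaw 88.6
side pad [260. 463.] [ 0.532 -0.467] L 74 W 58 yaw 0.3
side pad [178. 460.] [ 0.403 -0.459] L 76 W 16 yaw -89.4
side pad [ 14. 463.] [ 0.136 -0.471] L 136 W 49 yaw -35.6
side pad [493. 404.] [ 0.928 -0.351] L 28 W 28 yaw 0.3
side pad [270. 252.] [0.507 0.078] L 191 W 76 yaw 2.2
side pad [276. 198.] [0.512 0.306] L 59 W 58 yaw -87.4
side pad [556. 293.] [1.241 0.039] L 1105 W 591 yaw 86.5
side pad [141. 253.] [0.196 0.1  ] L 1032 W 353 yaw -68.4
side board [247. 236.] [0.467 0.192] L 347 W 148 yaw -82.7
scene heel socket [[0.4751 0.196 ]]
side heel socket [[0.4808 0.1916]]
```

The full masks leak into the bench, but the board (yaw about 7°) and the empty socket at about (0.477, 0.194) agree in both views. Next I'll look from above with the wrist camera.

```bash
cat >> h.py <<'E'
def wcast(r,uv,z):
    V=r["view"];K=r["intrinsics"];uv=np.atleast_2d(uv).astype(float)
    p=uv-K[:2,2];rr=np.linalg.norm(p,axis=1,keepdims=True);t=rr/K[0,0]
    d=np.c_[p/np.maximum(rr,1e-9)*np.sin(t),np.cos(t)]@V[:3,:3]
    c=-V[:3,:3].T@V[:3,3]
    return c[:2]+d[:,:2]*((z-c[2])/d[:,2:])
def wproj(r,X):
    p=(np.c_[np.atleast_2d(X),np.ones(len(np.atleast_2d(X)))]@r["view"].T)[:,:3]
    n=np.linalg.norm(p[:,:2],axis=1,keepdims=True)
    return p[:,:2]/np.maximum(n,1e-9)*np.arctan2(n,p[:,2:])*r["intrinsics"][0,0]+r["intrinsics"][:2,2]
def quat(deg):
    a=np.radians(deg)/2;return [np.cos(a),np.sin(a),0,0]
E
python3 - <<'E'
from workcell import *
from h import *
bot.reach([0.40,0.04,0.45],quat(7))
r=vision.read_camera("wrist");np.savez("wrist1.npz",**r);cv2.imwrite("pics/w1.png",r["frame"][:,:,::-1])
o=get_obs();print(o["time_s"],o["position"],o["joint_pos"])
E
```

```text
2.5167 [0.40019126 0.03957131 0.44973074] [ 9.49527194e-02 -1.57378332e-01  1.77108146e+00 -1.50958376e-04
  1.52837298e+00  1.54426544e+00]
```

View pics/w1.png

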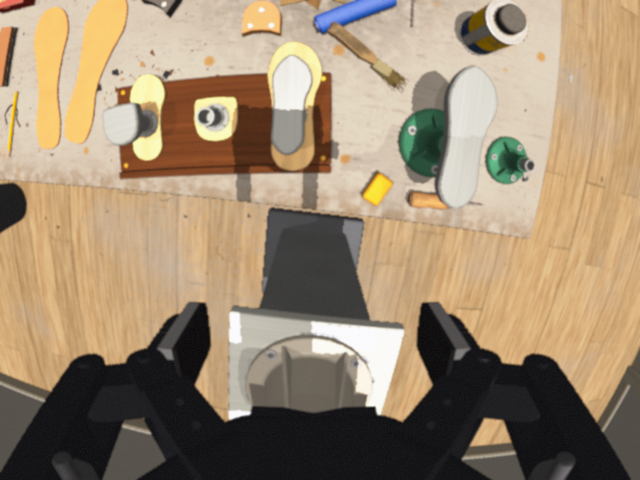

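Wrist view: the heel last is at (124,124), the empty round socket at (211,117), the small last at (292,105) on the long pad, and the long last at (467,135) on the jack. Every toe points up, towards +x. I'll segment these by saturation.

```bash
python3 - <<'E'
from h import *
r=dict(np.load("wrist1.npz"));f=r["frame"];h=cv2.cvtColor(f,cv2.COLOR_RGB2HSV)
print("bench S",h[60:75,350:400,1].mean(),h[150:170,510:520].mean((0,1)),"last",h[90:110,465:475].mean((0,1)),h[130:140,285:295].mean((0,1)))
vis=f[:,:,::-1].copy()
def comp(m,box):
    u0,v0,u1,v1=box;k=np.zeros(m.shape,np.uint8);k[v0:v1,u0:u1]=1
    m=cv2.morphologyEx(m*k,cv2.MORPH_OPEN,np.ones((3,3)))
    c=max(cv2.findContours(m,cv2.RETR_EXTERNAL,cv2.CHAIN_APPROX_NONE)[0],key=cv2.contourArea)
    cv2.drawContours(vis,[c],-1,(0,0,255),1);return c[:,0]
S,V=h[...,1],h[...,2]
for k,box,z,m in (("long",(425,55,505,212),.14,(S<22)&(V>130)),("small",(262,45,325,168),.113,(S<40)&(V>70)),("heel",(95,95,145,155),.113,(S<22)&(V>130)),
  ("padlong",(262,35,325,175),.03,(S>50)&(h[...,0]>15)&(V>90)),("board",(110,60,335,185),.02,(h[...,0]<16)&(S>110))):
    px=comp(m.astype(np.uint8),box);P=wcast(r,px,z);c,L,W,a=axis(P)
    ax=np.array([np.cos(np.radians(a)),np.sin(np.radians(a))]);s=P@ax
    t=c@ax;print(k,px.min(0),px.max(0),"c",c.round(4),"L %.0f W %.0f yaw %.1f"%(L,W,a),"heel->",(c+ax*(s.min()-t)).round(4),"toe",(c+ax*(s.max()-t)).round(4))
    if k in("long","padlong"): 
        b=.078 if k=="long" else .083
        print("   point",(c+ax*(s.min()-t+b)).round(4))
    if k=="small": print("   point",(c+ax*(s.min()-t+.054)).round(4))
print("socket heel",wcast(r,(211,117),.083).round(4))
cv2.imwrite("pics/v1.png",cv2.resize(vis[20:230,80:540],None,fx=1.7,fy=1.7))
E
```

```text
bench S 62.41733333333333 [ 72.38  112.615  71.705] last [ 22.075  12.415 225.54 ] [ 21.48  16.95 155.31]
long [439  67] [496 206] c [ 0.4961 -0.1429] L 178 W 66 yaw 2.3 heel-> [ 0.407  -0.1465] toe [ 0.5852 -0.1393]
   point [ 0.4849 -0.1434]
small [272  55] [311 153] c [0.5027 0.0779] L 124 W 47 yaw 5.6 heel-> [0.4412 0.0718] toe [0.5642 0.0839]
   point [0.4949 0.0771]
heel [104 104] [137 143] c [0.4629 0.3075] L 53 W 53 yaw -85.2 heel-> [0.4606 0.3341] toe [0.4651 0.281 ]
padlong [267  40] [324 170] c [0.5076 0.0774] L 194 W 82 yaw 7.0 heel-> [0.4113 0.0655] toe [0.6039 0.0893]
   point [0.4937 0.0757]
board [120  74] [283 177] c [0.4625 0.2294] L 273 W 150 yaw -82.9 heel-> [0.4456 0.3649] toe [0.4795 0.0939]
socket heel [[0.4776 0.1855]]
```

View pics/v1.png

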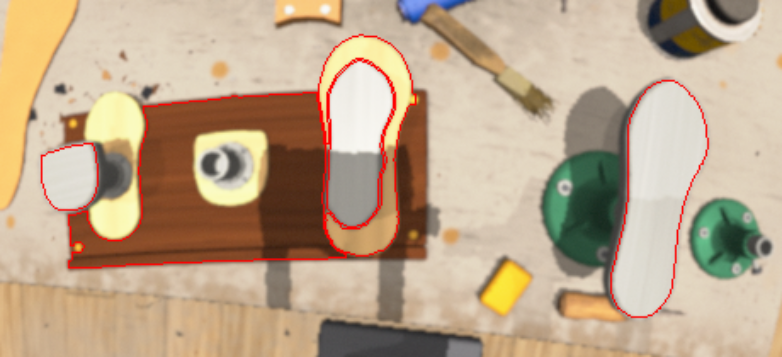

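The sizes fit: the long last measures 178×66 (184×69 given), the small one 124×47 (128×51), the pad 194×82 (194×79), and the small last's point agrees with the pad's to about 1.5 mm. The order will be long → round rest (park), small → jack, long → long rest, heel → round rest.

```bash
cat > mv.py <<'E'
from workcell import *
from h import *
JACK=(.482,-.1435,.110); LONG=(.4932,.0765,.083); HEEL=(.479,.1905,.083); SMALL=(.465,.305,.083)
Z=.232
def F(): return np.array(get_obs()["wrist_force"])
def pick(s,yaw,width):
    q=quat(yaw);z=s[2]+.016
    p=get_obs()["position"]
    if p[2]<Z-.01: bot.servo_line([p[0],p[1],Z],velocity=.25)
    hand.move_gripper(min(.084,width+.026))
    bot.reach([s[0],s[1],Z],q)
    bot.servo_line([s[0],s[1],z],q,velocity=.15)
    hand.move_gripper(width-.02,strength=60)
    f0=F();o=get_obs();print("grip w %.4f f %.0f"%(o["gripper_width"],o["grip_force"]),"wrist",f0.round(1),"t",o["time_s"])
    bot.servo_line([s[0],s[1],z+.06],velocity=.12)
    bot.servo_line([s[0],s[1],Z+.03*(s[2]>.1)],velocity=.25)
    o=get_obs();print("lifted w %.4f"%o["gripper_width"],"wrist",F().round(1))
def place(s,yaw,width,dx=0,dy=0):
    q=quat(yaw);x,y=s[0]+dx,s[1]+dy;z=s[2]+.016
    bot.servo_line([x,y,Z+.03*(s[2]>.1)],q,velocity=.25)
    bot.servo_line([x,y,z+.04],velocity=.2)
    f0=F()
    bot.servo_line([x,y,z+.006],velocity=.06)
    print("near",(F()-f0).round(1))
    for k in range(5,-4,-1):
        bot.servo_line([x,y,z+k*.001],velocity=.02)
        d=F()-f0
        if d[2]>6 or np.hypot(*d[:2])>12: break
    print("stop k",k,"df",d.round(1))
    return z+k*.001
def release(width):
    hand.move_gripper(min(.084,width+.026))
    p=get_obs()["position"];bot.servo_line([p[0],p[1],Z],velocity=.25)
    print("released wrist",F().round(1),"t",get_obs()["time_s"])
E
python3 - <<'E'
from mv import *
pick(JACK,2.3,.048)
print(place(HEEL,7,.048))
r=vision.read_camera("side");cv2.imwrite("pics/s2.png",cv2.resize(r["frame"][130:350,180:400,::-1],(600,600)))
E
```

```text
grip w 0.0498 f 59 wrist [-1.1 21.2 16.2] t 5.1417
lifted w 0.0492 wrist [-0.5  0.2 -6.6]
near [-2.  13.7 -1. ]
stop k 5 df [-3.5 13.8  4.4]
0.10400000000000001
```

View pics/s2.png

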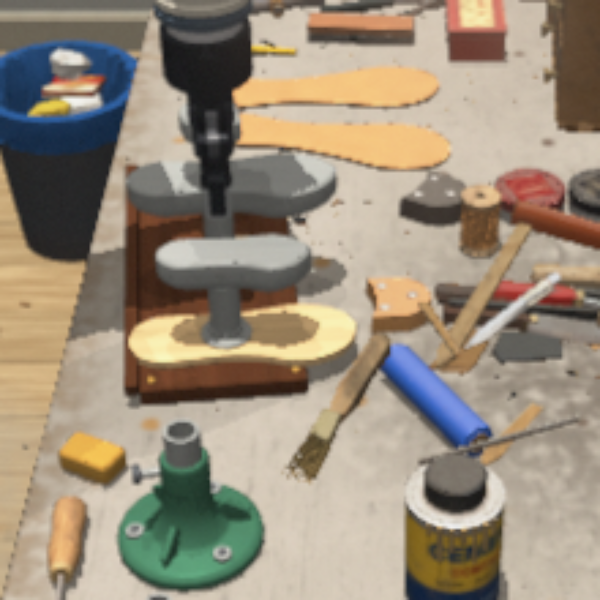

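The side view shows the long last with its stem in the round rest's socket at about (215,205) in the crop, and the jack's mouth free at (183,432). The forces push +y at both grip and insertion, so my y values are 2–3 mm low. I'll comply with the force while seating.

```bash
python3 - <<'E'
s=open("mv.py").read()
a=s.index("    for k in range(5");b=s.index("def release")
s=s[:a]+'''    P,d=seat(x,y,z+.005,f0)
    print("seat xy off",(P[:2]-np.array(s[:2])).round(4),"dz",round(P[2]-z,4),"df",d.round(1))
def seat(x,y,z,f0,n=18):
    zmin=z-.009
    for i in range(n):
        d=F()-f0
        if np.hypot(*d[:2])>3: 
            u=d[:2]/np.hypot(*d[:2])*min(.001,.00012*np.hypot(*d[:2]));x+=u[0];y+=u[1]
        elif d[2]>6 or z<=zmin: break
        if d[2]<6: z-=.001
        bot.servo_line([x,y,z],velocity=.02)
    return np.array([x,y,z]),F()-f0
'''+s[b:]
open("mv.py","w").write(s)
E
python3 - <<'E'
from mv import *
P,d=seat(.479,.1905,.104,np.array([-.5,.2,-6.6]))
print(P.round(4),d.round(1),get_obs()["position"].round(4))
r=vision.read_camera("side");np.savez("side2.npz",**r)
r2=vision.read_camera("scene");np.savez("scene2.npz",**r2)
print(cast(r,(180+183*.3667,130+432*.3667),.11).round(4),get_obs()["time_s"])
f=r["frame"][160:230,215:315,::-1];g=r2["frame"][230:390,280:480,::-1]
cv2.imwrite("pics/s3.png",np.hstack([cv2.resize(f,(400,320),interpolation=2),cv2.resize(g,(400,320),interpolation=2)]))
E
```

```text
[0.4791 0.1939 0.1   ] [-0.2  0.9 15.4] [0.4795 0.1939 0.1008]
[[ 0.485  -0.1427]] 10.4667
```

View pics/s3.png

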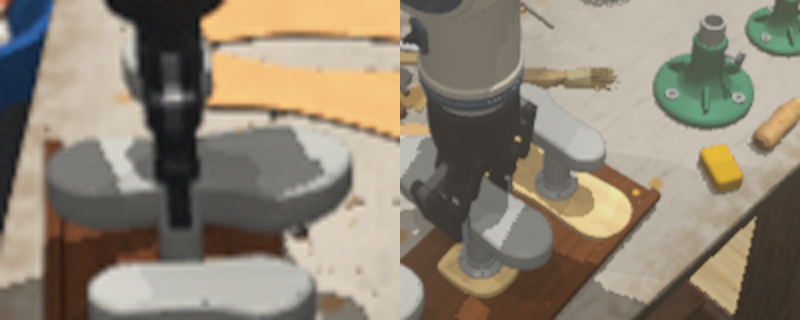

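Seated: the contact load is vertical, with about 1 N lateral. I'll correct all y values by +3.4 mm, release, and do small → jack.

```bash
sed -i 's/^JACK=.*/JACK=(.4835,-.1405,.110); LONG=(.4932,.0797,.083); HEEL=(.479,.1939,.083); SMALL=(.465,.308,.083)/' mv.py
python3 - <<'E'
from mv import *
r=dict(np.load("scene2.npz"));print("jack scene",cast(r,(435.5,241),.11).round(4))
release(.048)
pick(LONG,6,.039)
place(JACK,4,.039)
r=vision.read_camera("side");np.savez("side3.npz",**r);r2=vision.read_camera("scene")
f=r["frame"][160:340,195:320,::-1];g=r2["frame"][200:400,260:480,::-1]
cv2.imwrite("pics/s4.png",np.hstack([cv2.resize(f,(350,504),interpolation=2),cv2.resize(g,(440,504),interpolation=2)]))
print(get_obs()["time_s"])
E
```

```text
jack scene [[ 0.4785 -0.1317]]
released wrist [-0.4 -0.1 -0.4] t 11.5083
grip w 0.0391 f 59 wrist [-1.5  2.7  7.6] t 13.6833
lifted w 0.0391 wrist [-0.2  0.4 -3.1]
near [-2.   5.8 -2.3]
seat xy off [-0.0009  0.0017] dz 0.0 df [-2.2  0.3 12.4]
18.775
```

View pics/s4.png

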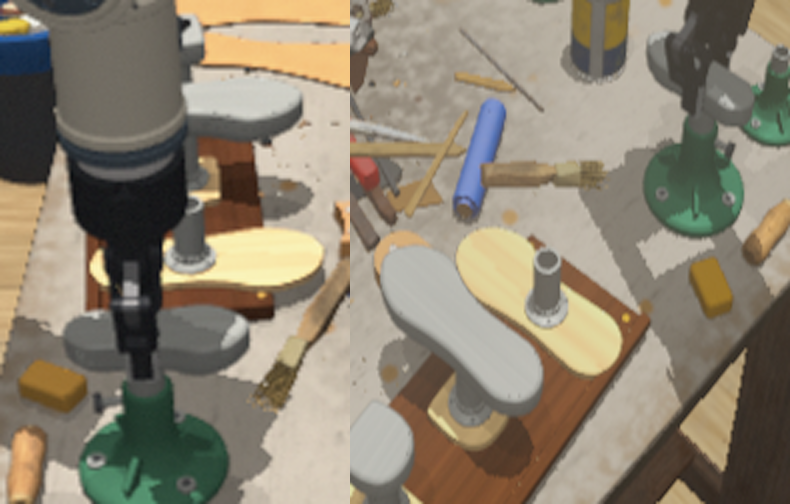

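The small last is seated on the jack at the expected height, and the long rest stands free. Next is long → long rest.

```bash
python3 - <<'E'
from mv import *
release(.039)
pick(HEEL,7,.048)
place(LONG,7,.048)
release(.048)
bot.servo_line([.40,.12,.42],quat(7),velocity=.25)
r=vision.read_camera("wrist");np.savez("wrist2.npz",**r);cv2.imwrite("pics/w2.png",r["frame"][:,:,::-1])
print(get_obs()["time_s"])
E
```

```text
released wrist [-0.1  0.3 -0.7] t 19.7167
grip w 0.0494 f 59 wrist [-1.9 -0.2  9. ] t 22.6167
lifted w 0.0494 wrist [-0.5  0.4 -6.5]
near [-0.5  0.8 -1.4]
seat xy off [-0.0003  0.0003] dz 0.001 df [-0.7 -0.   9.2]
released wrist [-0.1  1.  -0.1] t 27.9417
28.9917
```

View pics/w2.png

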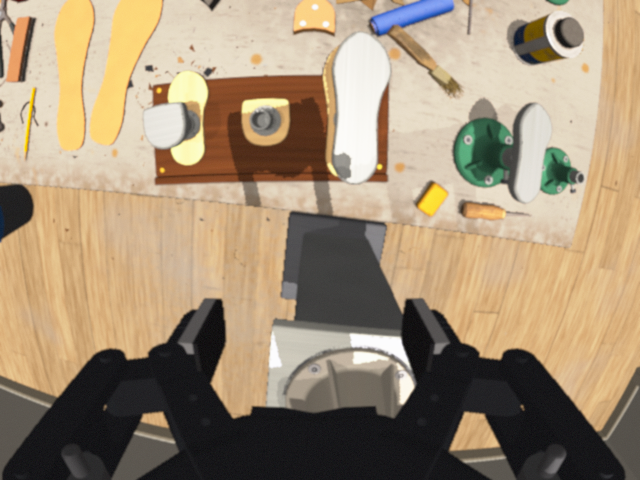

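The long last lies on its pad at (360,105), the small last is on the jack at (530,152), and the heel last is at (167,125). I'll check the long last's yaw and move the heel last.

```bash
python3 - <<'E'
from mv import *
r=dict(np.load("wrist2.npz"));h=cv2.cvtColor(r["frame"],cv2.COLOR_RGB2HSV)
for k,box,z in (("long",(320,25,395,190),.113),("small",(500,95,560,210),.14),("heel",(135,95,190,155),.113)):
    m=((h[...,1]<25)&(h[...,2]>90)).astype(np.uint8);q=np.zeros_like(m);q[box[1]:box[3],box[0]:box[2]]=1
    m=cv2.morphologyEx(m*q,2,np.ones((3,3)));c=max(cv2.findContours(m,0,1)[0],key=cv2.contourArea)[:,0]
    a=axis(wcast(r,c,z));print(k,a[0].round(4),"L %.0f W %.0f yaw %.1f"%a[1:])
pick(SMALL,6,.057)
place(HEEL,7,.057)
release(.057)
bot.servo_line([.36,.12,.42],quat(7),velocity=.25)
r=vision.read_camera("wrist");r1=vision.read_camera("side");np.savez("wrist3.npz",**r)
cv2.imwrite("pics/w3.png",np.hstack([cv2.resize(r["frame"][:250,100:600,::-1],(400,200)),cv2.resize(r1["frame"][150:400,180:430,::-1],(400,400))[:200] if 0 else cv2.resize(r["frame"][:250,100:350,::-1],(400,200))]))
cv2.imwrite("pics/w3.png",np.vstack([cv2.resize(r["frame"][:240,100:640,::-1],(675,300)),cv2.resize(r1["frame"][150:350,180:480,::-1],(450,300),interpolation=2)[:, :450].copy() if 0 else cv2.resize(r1["frame"][160:360,180:630,::-1],(675,300),interpolation=2)]))
print(get_obs()["time_s"])
E
```

```text
long [0.5069 0.0758] L 180 W 66 yaw 7.0
small [ 0.4926 -0.1406] L 124 W 50 yaw 5.0
heel [0.4624 0.3066] L 56 W 53 yaw -78.2
grip w 0.0548 f 62 wrist [-1.2  2.4  8.4] t 31.7167
lifted w 0.0555 wrist [-0.2  0.  -2.3]
near [ 1.4  7.1 -4.6]
seat xy off [0.0003 0.0014] dz 0.001 df [-1.9  0.6  7.3]
released wrist [-0.  -0.3 -1.1] t 36.825
38.0167
```

View pics/w3.png

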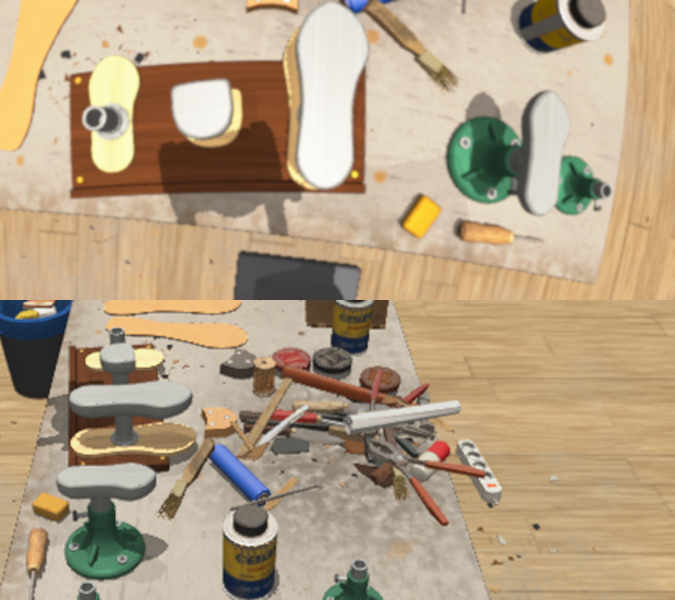

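Everything is in place. I'll take one close crop from the fixed cameras to check seating.

```bash
python3 - <<'E'
from mv import *
a=vision.read_camera("side")["frame"];b=vision.read_camera("scene")["frame"]
cv2.imwrite("pics/z.png",np.hstack([cv2.resize(a[170:320,205:325,::-1],(400,500),interpolation=2),cv2.resize(b[190:400,260:480,::-1],(400,500),interpolation=2)]))
E
```

```text
(no output)
```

View pics/z.png

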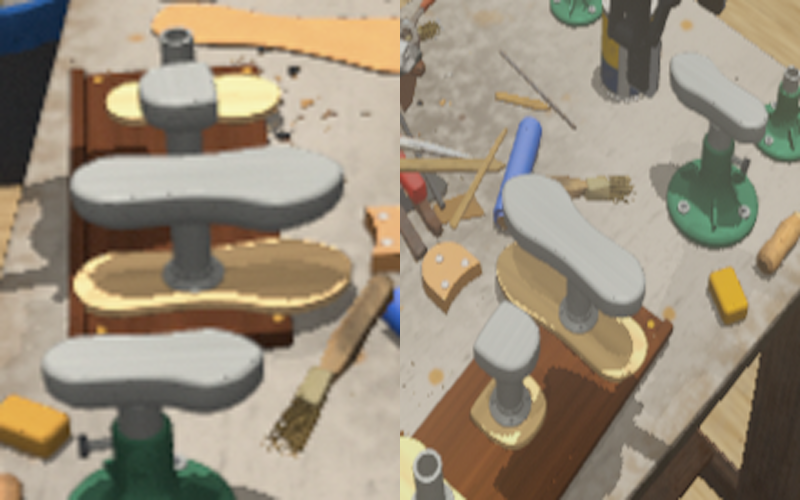

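All three lasts sit level and home on their tubes, the small rest is empty, and the can is undisturbed.

```bash
python3 -c "
from workcell import *
print(hand_in())"
```

```text
the job is handed in; nothing more can be done
None
```

The job is handed in after about 38 s of robot time: the small last is on the jack, the long last lies along the long rest, the heel last is on the round rest, all three look fully seated in the last pictures, and the glue can was left where it stood.

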